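# Clamp a torch head in the ratchet-knob vice

### The job

Stand the tall torch head, open end up, in the small vice between its V jaw and its flat jaw, then tighten the vice's knob clockwise until it slips a good two clicks on its ratchet, so that the head stays gripped in the V. Leave the two short torch heads where they stand.

Things in the scene. Friction and masses are not known exactly. Their poses are not given: they have to be found in the camera images.
- torch_head: The tall torch head: a turned black plastic tube, 40 mm across and 53 mm high, standing on the bench with its open end up, 30 to 65 g. Two others like it are much shorter. Origin: centre of its underside; z up along its axis.
- short_head_a: A short black torch head, 34 mm across and 34 mm high, a bystander. Origin: centre of its underside.
- short_head_b: A short black torch head, 35 mm across and 36 mm high, a bystander. Origin: centre of its underside.
- vice: Small vice fixed to the bench: dark base plate 80 (x) x 200 (y) x 12 mm. At +y an aluminium jaw, 48 mm wide, with a 90 degree V open toward -y; at -y a grey gear housing 52 x 62 mm, top 42 mm above the bench, the knob on it. Between them a flat jaw, 32 mm wide, slides along y. Jaw tops are 36 mm above the bench; the seat is open on both x sides. Origin: centre of the plate's underside.
- seat (a point): Point on the vice's base plate, 12 mm above the bench, where the centre of the tall head's underside lies when pressed into the V: (0, 50, 12) mm in the vice's frame, same axes. The flat jaw's face stands 38 mm minus the jaw joint's value from it, on the -y side.
- knob_grip (a point): Grip point on the axis of the vice's knob, 70 mm above the bench, 108 mm from the seat toward the vice's -y. Knob: round, black, ribbed, 40 mm across, from 54 to 84 mm above the bench, upright axis; grip at any yaw. Clockwise from above tightens. It takes 0.09 N m while the jaw runs free, slips at 0.22 N m, and stays where it is left, so several strokes are fine.
- jaw (a joint): Advance of the flat jaw toward the V, m (0 to 0.026). Starts between 0.002 and 0.010 and grows 8 mm per rad of knob turn; with the tall head pressed into the V it stops at about 0.018, pushing with about 16 N. It does not run back by itself.
- knob (a joint): Slip of the knob on its ratchet, rad: its clockwise turn relative to the notched steel collar below it, which drives the jaw. Starts at 0, stays while the knob drives the jaw, and grows once the jaw meets firm resistance and the knob turns on alone while collar and jaw stand still. One click is 0.21 rad; the slip is smooth, at constant torque.
Not all that is in view belongs to the job. Leave any red look-alike of the torch_head alone.

How it is judged (in metres and radians):
On the way, in this order (a step that is already met when the one before it is completed fails the run):
1. the tall head stands in the vice between the jaws, let go, the ratchet not yet slipped (horizontal distance between torch_head and seat below 0.018 m and z of torch_head in the frame of seat below 0.004 m and angle between torch_head's own z axis and vertical below 0.12 rad and contact force between the fingers and torch_head below 0.3 N and value of joint knob below 0.2 rad), for 0.2 s.
2. the knob has slipped two clicks with the head gripped in the V (value of joint knob above 0.4 rad and horizontal distance between torch_head and seat below 0.005 m and contact force between vice and torch_head above 5 N), for 0.1 s.
At the end, for the whole second after the job is handed in: The tall head stands in the vice, open end up, within 5 mm of the seat and 4 mm of the base plate, tilted less than 0.12 rad, at rest and gripped with more than 5 N; the knob has slipped at least 0.4 rad (two clicks) (all of step 2 and z of torch_head in the frame of seat below 0.004 m and angle between torch_head's own z axis and vertical below 0.12 rad and linear speed of torch_head below 0.02 m/s); the robot touches nothing.
It fails at once if a short torch head is moved more than 3 cm (distance of any of short_head_a, short_head_b from where it was at the start of the episode above 0.03 m).
It also fails if it takes over 51 s, if anything falls off the work surface, if the arm or the gripper's body presses on something with over 40 N, if the wrist force passes 120 N, or if a joint passes its speed limit or range.

### The arm

A 6-joint arm with a two-finger parallel gripper is mounted at the origin on a cart in front of the work surface, level with it; the furniture and walls round the work are solid. World frame = base frame: x ahead of the robot, y to its left, z up, the work surface at z = 0. Lengths are in m, angles in degrees, forces in N, time in s.
With the tool pointing down it reaches from about 0.35 to 0.875 m from the base axis. Payload 4.2 kg.
Tool frame: the origin (TCP) lies midway between the tips of the shut fingers; the grasp point (between the pads) lies 19 mm behind it; z points along the fingers, y is the direction in which the jaws open and shut (so a half turn about z gives the same grasp; the last joint's range is limited). The gripper opens to 87 mm and grips with 3 to 60 N. Pads are 19 mm wide; open, the fingers measure 117 mm over their backs; the gripper's body (75 mm by 190 mm) begins 51 mm behind the grasp point.
Start: joints at [88.728, 22.042, 0.453, 0, -68.411, -14.817], TCP at [0.173, 0.601, 0.223] pointing down, gripper open.
Joint ranges: [-179.83, 179.83], [-69.29, 118.12], [-61.27, 80.66], [-181.25, 117.63], [-171.15, -9.14], [-177.46, 177.46]. Speed limits (degrees/s): [159.86, 159.86, 180, 180, 180, 180].

### API

Orientations are given as [roll, pitch, yaw] about the fixed x, y, z axes, in that order (R = Rz(yaw) Ry(pitch) Rx(roll)).
In Python, from bench import get_state, eyes, manip gives the robot as it stands.
- The arm moves only by the shell command python3 -m pendant 'ROWS'. ROWS is JSON, a list of rows, each an object with "claw": the gripper command: -1 is shut, 1 is fully open, values between are in proportion; "translation": the shift along the tool's x, y, z in mm, a list of three; "turn": the turn, a rotation vector about the tool's x, y, z in degrees, a list of three. A call has 1 to 5 rows; each row is the pose to reach, as a shift and turn from the pose commanded when the call began, along the tool's axes at that moment; what a row does not reach only later rows make up. A row lasts 1/8 s, in which the tool goes at most 62.5 mm and 10.7 degrees, less where a joint would pass 70% of its speed; a pose out of reach is approached as far as the arm can. A call with a gripper value outside its range is refused whole. The fingers move at their own pace and stop on an object; the grip force is fixed at half the most. Time passes only in rows, so rows that repeat a pose let the fingers close. It gives the time, the measured TCP pose, the force and the opening at its end, in the units of the state.
- get_state(): the state, without advancing time (a new reading comes with each control period).
- eyes.capture(name): name is "scene" or "top"; returns (picture, depth): 480x640x3 uint8, red, green, blue; 480x640 float32, m along the optical axis (not along the pixel's ray), 0 where there is no reading.
- eyes.camera_params(name): a dict with "fx", "fy", "cx", "cy" (pixels), "dist_coeffs" ([k1, k2, p1, p2, k3] as OpenCV has them; the pictures are not rectified), "rvec" (rotation vector, rad) and "tvec" (3), from world to camera coordinates, as OpenCV has them. Camera axes: x right, y down, z forward; pixel columns grow to the right and rows downward; lengths in m; the calibration is good to about 2 mm. A picture is of the moment at which its call begins. camera_params takes no time and is no camera call.
- manip.sign_off(): hands the job in, once; it reports no verdict.
The state is a dict: "t": time; "joints": joint angles; "qvel": joint speeds; "effort": joint torques, N m; "eef_pos": TCP position; "orientation": TCP orientation; "wrist_force": force on the tool from outside, world axes, zero at the start; "torque": the same for the moment, N m; "width": opening from 0.0 (shut) to 1.0 (fully open).
Only numpy, scipy, OpenCV 4.12 (cv2) and the standard library are available. Lean on these libraries where they do the work, as an engineer would, in place of code of your own. Each camera call takes 0.05 s, during which the arm holds its last target.

## Working session

There is one attempt and no reset: what is moved stays moved. The work goes in short steps, Python scripts to look and compute and a shell command to move; the robot and the scene stay as the last step left them, time stands still between calls to the robot, and variables do not carry over. Pictures are saved under pics/ and viewed, and the job is handed in when it is done.

```bash
mkdir -p pics; ls; python3 - <<'E'
from bench import get_state, eyes, manip
import cv2
print(get_state())
for n in("scene","top"):
    p,d=eyes.capture(n); cv2.imwrite(f"pics/{n}0.png",p[:,:,::-1]); print(eyes.camera_params(n))
    import numpy as np; np.save(f"{n}0d.npy",d); np.save(f"{n}0.npy",p)
E
```

```text
pics
{'t': 0.0, 'joints': array([ 8.87266771e+01,  2.20916185e+01,  3.81344228e-01, -2.74096361e-02,
       -6.84102169e+01, -1.48177324e+01]), 'qvel': array([ 0.1308877 ,  0.01472707,  0.04179967, -0.06730035, -0.05191848,
        0.04097518]), 'effort': array([-6.95388881e-04, -3.90670896e+01,  1.87398702e+01,  4.21993509e+00,
        1.07351015e-02, -2.10726162e-04]), 'eef_pos': array([0.17303867, 0.59996283, 0.22146534]), 'orientation': array([ 1.79877001e+02, -6.19706261e-03, -1.61011611e+01]), 'wrist_force': array([ 0.64244573, -0.87989718, -0.47838879]), 'torque': array([ 0.01763796,  0.01802687, -0.01041722]), 'width': 0.9989684966546095}
{'fx': 540.8510246368601, 'fy': 540.8510246368601, 'cx': 319.6383410844336, 'cy': 240.49587349692945, 'dist_coeffs': array([-0.02617094,  0.        ,  0.        ,  0.        ,  0.        ]), 'rvec': array([ 0.86516096, -2.44317257,  1.19309076]), 'tvec': array([0.37812748, 0.28788211, 0.63742601])}
{'fx': 477.35952059757903, 'fy': 477.35952059757903, 'cx': 314.89326131210464, 'cy': 240.6651476038926, 'dist_coeffs': array([-0.09630369,  0.        ,  0.        ,  0.        ,  0.        ]), 'rvec': array([ 2.16920325, -2.15847317,  0.15917449]), 'tvec': array([-0.07313295,  0.49775546,  0.85329417])}
```

View pics/scene0.png

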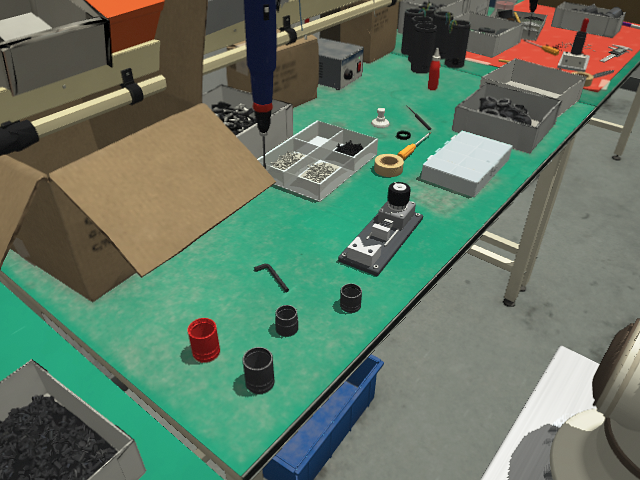

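View pics/top0.png

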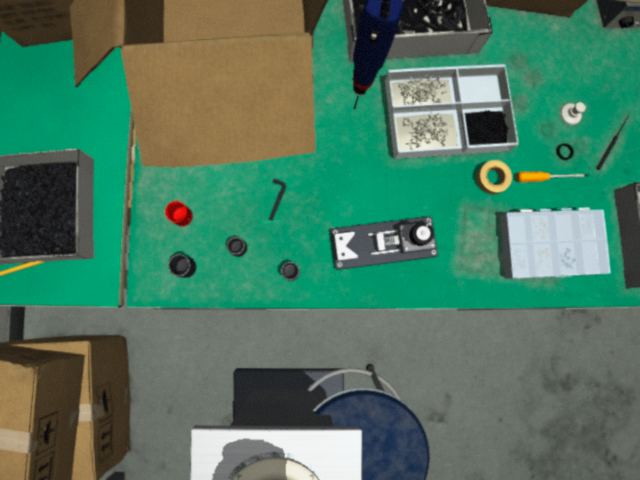

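```bash
cat > h.py <<'E'
import numpy as np,cv2
from bench import get_state, eyes, manip
def cam(n):
    c=eyes.camera_params(n);K=np.array([[c['fx'],0,c['cx']],[0,c['fy'],c['cy']],[0,0,1.]])
    return K,np.array(c['dist_coeffs']),np.array(c['rvec']),np.array(c['tvec'])
def proj(n,P):
    K,D,r,t=cam(n);return cv2.projectPoints(np.array(P,float).reshape(-1,3),r,t,K,D)[0].reshape(-1,2)
def ray(n,uv):
    K,D,r,t=cam(n);R=cv2.Rodrigues(r)[0]
    q=cv2.undistortPoints(np.array(uv,float).reshape(-1,1,2),K,D).reshape(-1,2)
    d=np.c_[q,np.ones(len(q))]@R;return -R.T@t,d
def plane(n,uv,z):
    o,d=ray(n,uv);s=(z-o[2])/d[:,2];return o+d*s[:,None]
def cloud(n,dep,us,vs):
    o,d=ray(n,np.c_[us,vs]);return o+d*dep[vs,us][:,None]
E
python3 - <<'E'
from h import *
for n in("scene","top"):
    print(n,ray(n,[[320,240]]))
    print(proj(n,[[0,0,0],[.173,.6,.223],[.173,.6,0],[.5,0,0]]).round(1))
print(plane("top",[[180,265],[236,246],[289,270],[178,213],[420,232],[345,245]],0.05).round(3))
for n,b,s in(("top",(140,170,470,300),2.4),("scene",(180,170,440,400),3)):
    p=np.load(n+"0.npy")[:,:,::-1];x0,y0,x1,y1=b
    c=cv2.resize(p[y0:y1,x0:x1],None,fx=s,fy=s,interpolation=cv2.INTER_CUBIC);cv2.imwrite(f"pics/{n}0c.png",c[:600,:800])
    d=np.load(n+"0d.npy");print(n,(d==0).mean())
E
```

```text
scene (array([0.09308534, 0.49189914, 0.61768825]), array([[ 0.49167495, -0.61595776, -0.61551042]]))
[[ 635.8  481.2]
 [  12.8 1010.8]
 [ 127.8  971.6]
 [ 312.8  297.5]]
top (array([ 0.38485414, -0.05436921,  0.91112631]), array([[ 0.12926396, -0.02908027, -0.99124243]]))
[[ 275.4  509.8]
 [-119.4  431.8]
 [ -29.8  406. ]
 [ 277.8  241.6]]
[[ 0.45   0.174  0.05 ]
 [ 0.485  0.073  0.05 ]
 [ 0.442 -0.024  0.05 ]
 [ 0.546  0.182  0.05 ]
 [ 0.513 -0.264  0.05 ]
 [ 0.488 -0.125  0.05 ]]
top 0.003990885416666667
scene 0.004182942708333333
```

View pics/top0c.png

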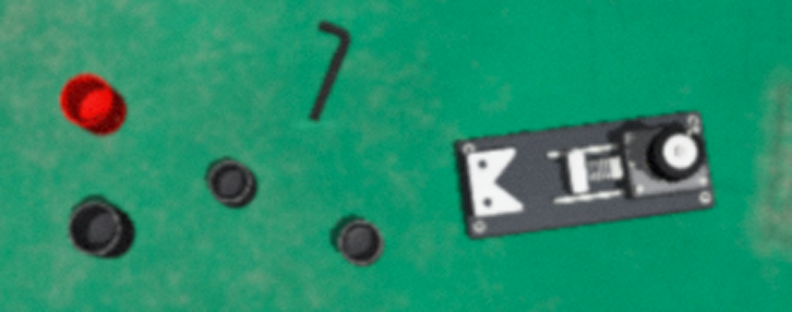

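View pics/scene0c.png

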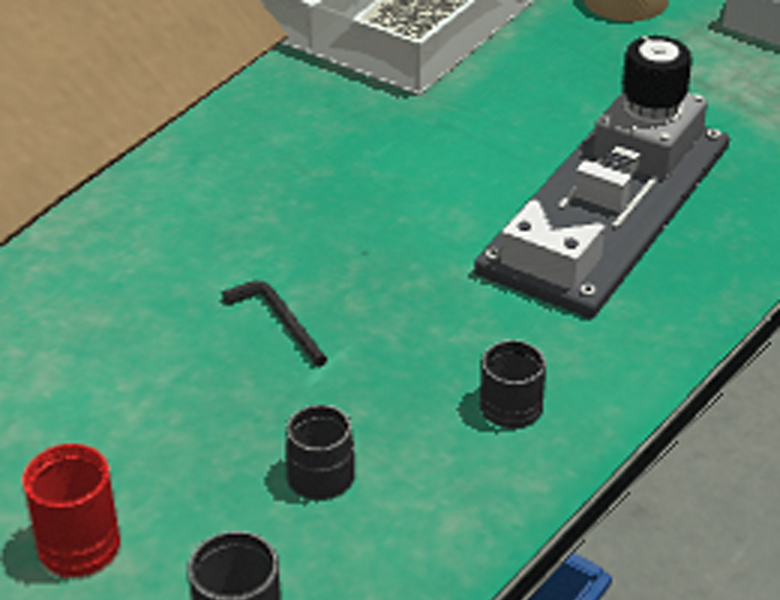

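```bash
cat > meas.py <<'E'
from h import *
def cl(n):
    p=np.load(n+"0.npy");d=np.load(n+"0d.npy");v,u=np.nonzero((d>0))
    P=cloud(n,d,u,v);return P,p[v,u],u,v
from scipy.optimize import least_squares
if __name__=="__main__":
  for n in("top","scene"):
    P,C,u,v=cl(n)
    for nm,c,h in(("tall",(.45,.174),.053),("a",(.485,.073),.035),("b",(.442,-.024),.035),("knob",(.51,-.262),.084)):
        m=np.hypot(P[:,0]-c[0],P[:,1]-c[1])<.035
        m&=(P[:,2]>h*0.3)
        Q=P[m]; 
        top=Q[Q[:,2]>np.percentile(Q[:,2],99)-0.006]
        f=least_squares(lambda x:np.hypot(top[:,0]-x[0],top[:,1]-x[1])-x[2],[*c,.02],loss='soft_l1',f_scale=.001)
        print(n,nm,len(Q),"zmax",np.percentile(Q[:,2],99).round(4),"fit",f.x.round(4),"bbox c",((top.max(0)+top.min(0))/2).round(4),np.ptp(top,axis=0).round(4))
    # plate
    m=(abs(P[:,2]-.012)<.005)&(P[:,0]>.42)&(P[:,0]<.58)&(P[:,1]>-.33)&(P[:,1]<-.08)&(C.max(1)<110)&(C[:,1].astype(int)-C[:,0]<30)
    r=cv2.minAreaRect((P[m,:2]*1000).astype(np.float32));print(n,"plate",m.sum(),r,P[m,2].mean())
    g=(abs(P[:,2])<.01)&(P[:,0]>.42)&(P[:,0]<.6)&(P[:,1]>-.1)&(P[:,1]<.2)&(C[:,1].astype(int)-C[:,0]>50);print("bench z",P[g,2].mean())
    m=(P[:,2]>.028)&(P[:,2]<.042)&(C.min(1)>150)&(P[:,0]>.42)&(P[:,0]<.58)&(P[:,1]>-.33)&(P[:,1]<-.08)
    Q=P[m];j=Q[Q[:,1]>-.16];print("V",len(j),cv2.minAreaRect((j[:,:2]*1000).astype(np.float32)),j[:,2].mean())
    j=Q[(Q[:,1]<-.16)];print("flat",len(j),cv2.minAreaRect((j[:,:2]*1000).astype(np.float32)),j[:,2].mean())
E
python3 meas.py
```

```text
top tall 298 zmax 0.0535 fit [0.4499 0.176  0.0186] bbox c [0.4499 0.1764 0.0513] [0.0402 0.0383 0.0075]
top a 165 zmax 0.0377 fit [0.4883 0.0758 0.0154] bbox c [0.4881 0.076  0.0348] [0.0315 0.0319 0.006 ]
top b 102 zmax 0.0346 fit [ 0.4424 -0.0244  0.0158] bbox c [ 0.4426 -0.0241  0.0324] [0.0316 0.0315 0.0059]
top knob 895 zmax 0.0859 fit [ 0.5069 -0.2607  0.014 ] bbox c [ 0.5069 -0.2588  0.1047] [0.0395 0.0418 0.0495]
top plate 2032 ((499.2507019042969, -201.75257873535156), (78.44202423095703, 197.11788940429688), 7.5632429122924805) 0.010298386478196078
bench z -0.001540013506422249
V 373 ((489.47216796875, -126.93335723876953), (48.22201156616211, 35.533660888671875), 7.028923511505127) 0.03430182239056991
flat 233 ((501.213623046875, -237.75672912597656), (42.80384063720703, 104.42616271972656), 10.661150932312012) 0.034894456465236326
scene tall 998 zmax 0.0519 fit [0.4505 0.1771 0.0191] bbox c [0.4507 0.1766 0.0496] [0.0414 0.0416 0.0073]
scene a 511 zmax 0.0355 fit [0.4887 0.0775 0.0153] bbox c [0.4886 0.0772 0.0333] [0.0335 0.0327 0.0071]
scene b 431 zmax 0.0337 fit [ 0.4427 -0.024   0.0158] bbox c [ 0.4431 -0.0242  0.0309] [0.0344 0.0347 0.0063]
scene knob 910 zmax 0.084 fit [ 0.5064 -0.2578  0.0146] bbox c [ 0.5073 -0.26    0.0817] [0.0387 0.0399 0.0072]
scene plate 1373 ((499.2450866699219, -202.10861206054688), (80.04996490478516, 201.7504119873047), 7.660604000091553) 0.010229529389331025
bench z -0.002045057290355501
V 252 ((489.6748962402344, -127.09190368652344), (48.21577453613281, 38.0577278137207), 9.318937301635742) 0.03394506880024555
flat 165 ((502.8349609375, -237.8395538330078), (41.89458465576172, 102.93033599853516), 7.370254993438721) 0.03629232536428728
```

```bash
cat > go.py <<'E'
import sys
from h import *
from scipy.spatial.transform import Rotation as Ro
s=get_state();R=Ro.from_euler('xyz',s['orientation'],degrees=True)
x,y,z,yaw=map(float,sys.argv[1:5])
T=Ro.from_euler('xyz',[180,0,yaw],degrees=True)
print("t",s['t'],"pos",s['eef_pos'].round(4),"ori",s['orientation'].round(2),"w",round(s['width'],3),"F",s['wrist_force'].round(1),"j",s['joints'].round(1))
print("shift",(R.inv().apply(np.array([x,y,z])-s['eef_pos'])*1000).round(1),"turn",np.degrees((R.inv()*T).as_rotvec()).round(2))
E
python3 - <<'E'
from meas import *
H={}
for n in("top","scene"):
    P,C,u,v=cl(n)
    for x in np.arange(.15,.75,.05):
        print(x.round(2),[round(float(P[m,2].max()),2) if (m:=(abs(P[:,0]-x)<.025)&(abs(P[:,1]-y)<.05)).any() else None for y in np.arange(.65,-.4,-.1)])
E
python3 go.py 0.4502 0.1765 0.15 -82.4
```

```text
0.15 [-0.17, -0.18, -0.75, -0.75, -0.75, 0.0, 0.0, 0.0, 0.0, -0.29, -0.31]
0.2 [-0.18, -0.18, -0.75, -0.75, -0.75, -0.75, -0.75, -0.75, -0.63, -0.63, -0.75]
0.25 [-0.18, -0.19, -0.75, -0.75, -0.75, -0.75, -0.75, -0.75, -0.75, -0.75, -0.75]
0.3 [-0.75, -0.75, -0.75, -0.75, -0.75, -0.75, -0.75, -0.75, -0.75, -0.75, -0.75]
0.35 [-0.75, 0.0, 0.0, 0.0, 0.0, 0.0, 0.0, 0.0, 0.0, 0.0, 0.0]
0.4 [None, 0.0, 0.0, 0.0, 0.01, 0.0, 0.0, 0.0, 0.0, 0.0, 0.0]
0.45 [None, 0.07, 0.07, 0.07, 0.0, 0.06, 0.04, 0.04, 0.04, 0.01, 0.01]
0.5 [None, 0.04, 0.04, 0.07, 0.0, 0.0, 0.04, 0.01, 0.04, 0.13, 0.01]
0.55 [None, 0.04, 0.05, 0.07, 0.05, 0.05, 0.01, 0.0, 0.01, 0.08, 0.01]
0.6 [None, 0.04, 0.05, 0.07, 0.15, 0.16, 0.16, 0.15, 0.0, 0.0, 0.02]
0.65 [None, 0.07, 0.07, 0.07, 0.19, 0.19, 0.19, 0.18, 0.0, 0.04, 0.03]
0.7 [None, 0.0, 0.0, 0.0, 0.22, 0.22, 0.21, 0.21, 0.47, 0.04, 0.05]
0.15 [None, None, None, None, None, 0.0, 0.0, 0.0, 0.0, None, None]
0.2 [None, None, None, None, None, None, None, None, None, None, -0.75]
0.25 [None, None, None, None, None, None, None, None, None, None, -0.75]
0.3 [None, None, None, None, None, None, None, None, None, -0.75, -0.76]
0.35 [None, None, None, None, 0.0, 0.0, -0.0, 0.0, -0.0, 0.0, 0.0]
0.4 [None, None, None, 0.0, 0.0, 0.0, 0.0, 0.0, 0.0, 0.0, 0.0]
0.45 [None, None, 0.07, 0.07, 0.0, 0.05, 0.04, 0.03, 0.04, 0.01, 0.01]
0.5 [None, None, 0.04, 0.07, 0.0, 0.0, 0.04, 0.01, 0.04, 0.09, 0.01]
0.55 [None, None, 0.05, 0.07, 0.05, 0.05, 0.01, 0.0, 0.01, 0.08, 0.0]
0.6 [None, None, 0.05, 0.07, 0.15, 0.16, 0.16, 0.14, 0.0, 0.0, 0.02]
0.65 [None, None, 0.07, 0.07, 0.19, 0.19, 0.19, 0.18, 0.0, 0.04, 0.02]
0.7 [None, None, None, 0.0, 0.22, 0.22, 0.21, 0.21, 0.4, 0.04, 0.04]
t 0.1 pos [0.173  0.6    0.2216] ori [ 1.7989e+02 -1.0000e-02 -1.6100e+01] w 1.002 F [ 0.3  0.  -0.1] j [ 88.7  22.1   0.4  -0.  -68.4 -14.8]
shift [383.7 329.9  72.3] turn [ 0.1  -0.07 66.3 ]
```

```bash
python3 -m pendant '[{"claw":0.5,"translation":[60,50,0],"turn":[0,0,10]},{"claw":0.5,"translation":[110,95,0],"turn":[0,0,20]},{"claw":0.5,"translation":[160,138,0],"turn":[0,0,30]},{"claw":0.5,"translation":[208,179,10],"turn":[0,0,40]},{"claw":0.5,"translation":[256,220,20],"turn":[0,0,50]}]'; python3 go.py 0.4502 0.1765 0.12 -82.4
```

```text
t: 0.72
eef_pos: [0.3444, 0.3382, 0.2062]
orientation: [-180.0, 0.0, -66.4]
wrist_force: [1.2, 0.8, 0.4]
width: 0.752
t 0.725 pos [0.3444 0.3382 0.2062] ori [-1.7998e+02  2.0000e-02 -6.6390e+01] w 0.752 F [1.2 0.8 0.4] j [ 63.8   8.9 -20.3  -0.  -60.7 -40.2]
shift [190.5 -32.1  86.2] turn [-0.02  0.02 16.01]
```

```bash
python3 -m pendant '[{"claw":0.5,"translation":[50,-8,10],"turn":[0,0,5]},{"claw":0.5,"translation":[100,-16,30],"turn":[0,0,10]},{"claw":0.5,"translation":[145,-24,55],"turn":[0,0,16]},{"claw":0.5,"translation":[185,-31,80],"turn":[0,0,16]},{"claw":0.5,"translation":[188,-32,86],"turn":[0,0,16]}]'; python3 go.py 0.4502 0.1765 0.03 -82.4
```

```text
t: 1.35
eef_pos: [0.4488, 0.1783, 0.1183]
orientation: [179.8, -0.1, -82.3]
wrist_force: [0.1, 0.7, 1.2]
width: 0.75
t 1.35 pos [0.4488 0.1783 0.1183] ori [ 1.7977e+02 -1.3000e-01 -8.2330e+01] w 0.75 F [0.1 0.7 1.2] j [ 41.   14.7 -27.2  -0.  -48.3 -33.3]
shift [ 1.8 -1.5 88.3] turn [ 0.23 -0.13  0.07]
```

```bash
python3 -m pendant '[{"claw":0.5,"translation":[2,-1.5,30],"turn":[0,0,0]},{"claw":0.5,"translation":[2,-1.5,60],"turn":[0,0,0]},{"claw":0.5,"translation":[2,-1.5,80],"turn":[0,0,0]},{"claw":0.5,"translation":[2,-1.5,87],"turn":[0,0,0]},{"claw":0.5,"translation":[2,-1.5,87],"turn":[0,0,0]}]'; python3 go.py 0.4502 0.1765 0.03 -82.4
python3 - <<'E'
from h import *
p,d=eyes.capture("scene");cv2.imwrite("pics/s1.png",p[:,:,::-1])
E
```

```text
t: 1.98
eef_pos: [0.4511, 0.1799, 0.0335]
orientation: [-180.0, -0.0, -82.0]
wrist_force: [-0.0, -0.4, 0.3]
width: 0.751
t 1.975 pos [0.4511 0.1799 0.0335] ori [-179.99   -0.    -82.04] w 0.751 F [-0.  -0.4  0.3] j [ 41.   22.2 -32.3   0.  -35.5 -33. ]
shift [3.2 1.3 3.5] turn [-0.01 -0.    0.36]
```

View pics/s1.png

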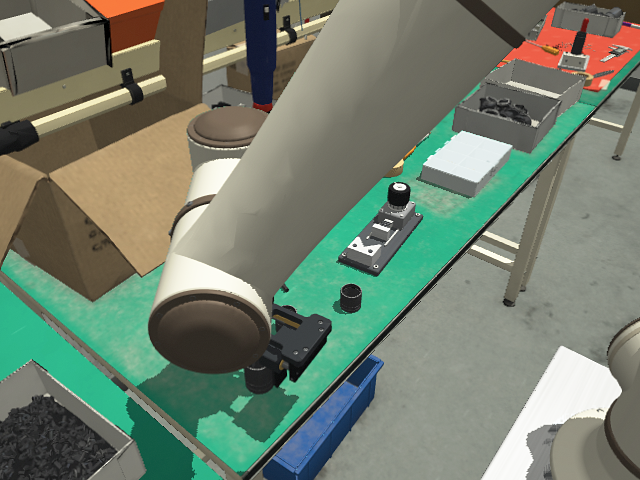

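```bash
python3 -m pendant '[{"claw":0.5,"translation":[3,1,3.5],"turn":[0,0,0]},{"claw":0.5,"translation":[3,1,3.5],"turn":[0,0,0]}]'; python3 go.py 0.4502 0.1765 0.03 -82.4
```

```text
t: 2.28
eef_pos: [0.4504, 0.176, 0.0302]
orientation: [-180.0, 0.0, -82.1]
wrist_force: [-0.2, -0.2, -0.7]
width: 0.753
t 2.275 pos [0.4504 0.176  0.0302] ori [-1.7998e+02  2.0000e-02 -8.2110e+01] w 0.753 F [-0.2 -0.2 -0.7] j [ 40.6  22.4 -32.8  -0.  -34.8 -32.7]
shift [-0.5  0.1  0.2] turn [-0.02  0.02  0.29]
```

```bash
python3 -m pendant '[{"claw":-1,"translation":[0,0,0],"turn":[0,0,0]},{"claw":-1,"translation":[0,0,0],"turn":[0,0,0]},{"claw":-1,"translation":[0,0,0],"turn":[0,0,0]},{"claw":-1,"translation":[0,0,0],"turn":[0,0,0]}]'; python3 -m pendant '[{"claw":-1,"translation":[0,0,-20],"turn":[0,0,0]},{"claw":-1,"translation":[0,0,-60],"turn":[0,0,0]},{"claw":-1,"translation":[0,0,-90],"turn":[0,0,0]},{"claw":-1,"translation":[0,0,-90],"turn":[0,0,0]}]'; python3 go.py 0.4932 -0.1563 0.12 -82.4
```

```text
t: 2.78
eef_pos: [0.4506, 0.1763, 0.0299]
orientation: [-180.0, 0.0, -82.1]
wrist_force: [-0.1, -0.1, 0.1]
width: 0.453
t: 3.28
eef_pos: [0.4517, 0.1772, 0.1221]
orientation: [-179.7, 0.2, -82.1]
wrist_force: [1.2, -0.1, -0.4]
width: 0.452
t 3.275 pos [0.4517 0.1772 0.1221] ori [-1.7972e+02  1.6000e-01 -8.2070e+01] w 0.452 F [ 1.2 -0.1 -0.4] j [ 40.7  14.4 -27.1   0.  -48.2 -32.7]
shift [336.    4.9   1.1] turn [-0.28  0.16  0.33]
```

```bash
python3 -m pendant '[{"claw":-1,"translation":[45,1,0],"turn":[0,0,0]},{"claw":-1,"translation":[100,2,0],"turn":[0,0,0]},{"claw":-1,"translation":[155,3,0],"turn":[0,0,0]},{"claw":-1,"translation":[210,4,0],"turn":[0,0,0]},{"claw":-1,"translation":[265,5,0],"turn":[0,0,0]}]'; python3 -m pendant '[{"claw":-1,"translation":[40,0,0],"turn":[0,0,0]},{"claw":-1,"translation":[60,0,0],"turn":[0,0,0]},{"claw":-1,"translation":[60,0,0],"turn":[0,0,0]},{"claw":-1,"translation":[60,0,0],"turn":[0,0,0]}]'; python3 go.py 0.4932 -0.1563 0.08 -82.4
```

```text
t: 3.9
eef_pos: [0.4811, -0.0886, 0.1186]
orientation: [179.9, 0.0, -82.1]
wrist_force: [2.0, 0.7, -1.0]
width: 0.451
t: 4.4
eef_pos: [0.4895, -0.1459, 0.1189]
orientation: [179.9, 0.0, -82.1]
wrist_force: [0.1, -0.2, -1.0]
width: 0.453
t 4.4 pos [ 0.4895 -0.1459  0.1189] ori [ 1.7989e+02  4.0000e-02 -8.2090e+01] w 0.453 F [ 0.1 -0.2 -1. ] j [  1.6  17.1 -23.6  -0.  -49.4   6.3]
shift [10.8 -2.3 38.9] turn [0.11 0.04 0.31]
```

```bash
python3 -m pendant '[{"claw":-1,"translation":[10.8,-2.3,10],"turn":[0,0,0.3]},{"claw":-1,"translation":[10.8,-2.3,35],"turn":[0,0,0.3]},{"claw":-1,"translation":[10.8,-2.3,35],"turn":[0,0,0.3]}]'; python3 go.py 0.4932 -0.1563 0.045 -82.4
python3 - <<'E'
from h import *
for n in("scene","top"):
    p,d=eyes.capture(n)
    uv=proj(n,[[.4932,-.156,.06]])[0].astype(int);x0=max(0,min(uv[0]-130,380));y0=max(0,min(uv[1]-100,280))
    cv2.imwrite(f"pics/{n}2.png",cv2.resize(p[y0:y0+200,x0:x0+260,::-1],None,fx=3,fy=3))
E
```

```text
t: 4.78
eef_pos: [0.4923, -0.1565, 0.0828]
orientation: [179.7, 0.1, -82.4]
wrist_force: [-0.4, 0.4, -1.3]
width: 0.453
t 4.775 pos [ 0.4923 -0.1565  0.0828] ori [ 1.797e+02  6.000e-02 -8.238e+01] w 0.453 F [-0.4  0.4 -1.3] j [  0.4  20.4 -25.   -0.  -44.8   7.3]
shift [ 0.  -1.1 37.7] turn [0.3  0.06 0.02]
```

View pics/scene2.png

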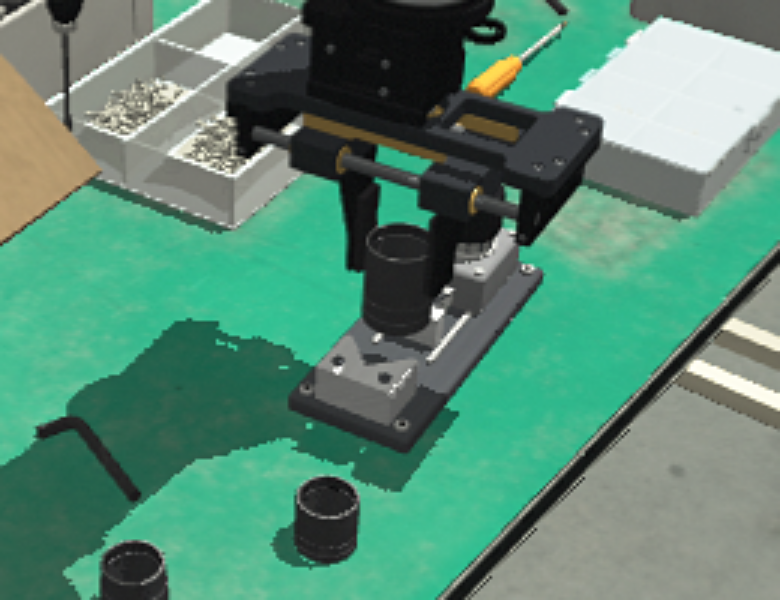

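View pics/top2.png

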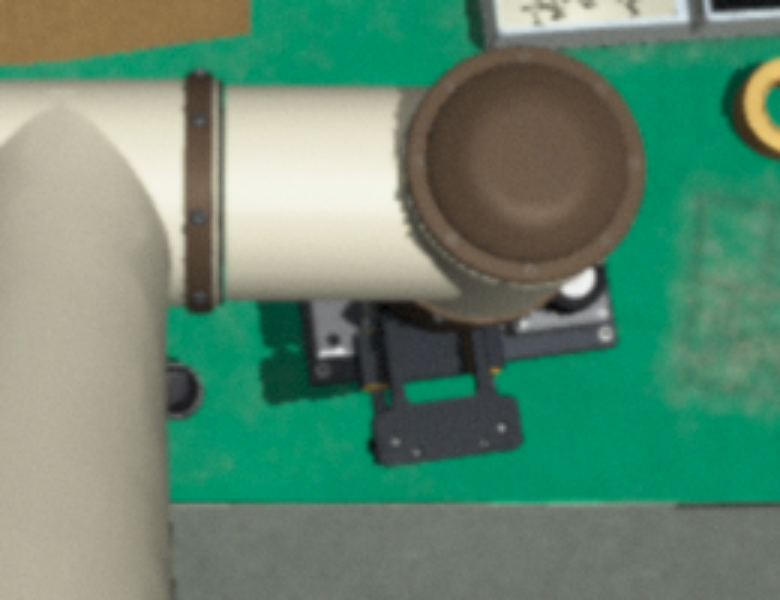

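```bash
python3 -m pendant '[{"claw":-1,"translation":[0,-1,15],"turn":[0.3,0,0]},{"claw":-1,"translation":[0,-1,28],"turn":[0.3,0,0]},{"claw":-1,"translation":[0,-1,36],"turn":[0.3,0,0]},{"claw":-1,"translation":[0,-1,36],"turn":[0.3,0,0]}]'; python3 go.py 0.4932 -0.1563 0.042 -82.4
```

```text
t: 5.38
eef_pos: [0.4947, -0.1566, 0.0484]
orientation: [-179.8, 0.0, -82.4]
wrist_force: [0.2, -0.2, -1.5]
width: 0.449
t 5.375 pos [ 0.4947 -0.1566  0.0484] ori [-1.7977e+02  1.0000e-02 -8.2380e+01] w 0.449 F [ 0.2 -0.2 -1.5] j [  0.3  23.3 -27.   -0.1 -39.5   7.3]
shift [-0.5  1.5  6.4] turn [-0.23  0.01  0.02]
```

```bash
python3 -m pendant '[{"claw":-1,"translation":[-0.5,1.2,3],"turn":[-0.2,0,0]},{"claw":-1,"translation":[-0.5,1.2,5],"turn":[-0.2,0,0]},{"claw":-1,"translation":[-0.5,1.2,5],"turn":[-0.2,0,0]},{"claw":-1,"translation":[-0.5,1.2,5],"turn":[-0.2,0,0]}]'; python3 go.py 0.4932 -0.1563 0.042 -82.4
```

```text
t: 5.88
eef_pos: [0.4939, -0.1563, 0.044]
orientation: [-179.9, -0.0, -82.4]
wrist_force: [0.5, -0.1, 0.4]
width: 0.45
t 5.875 pos [ 0.4939 -0.1563  0.044 ] ori [-179.88   -0.    -82.39] w 0.45 F [ 0.5 -0.1  0.4] j [  0.4  23.6 -27.3  -0.  -38.9   7.2]
shift [-0.1  0.7  2. ] turn [-0.12 -0.    0.01]
```

```bash
python3 -m pendant '[{"claw":-1,"translation":[0,0.5,1.5],"turn":[0,0,0]},{"claw":-1,"translation":[0,0.5,1.5],"turn":[0,0,0]},{"claw":-1,"translation":[0,0.5,1.5],"turn":[0,0,0]}]'; python3 go.py 0.4932 -0.1563 0.042 -82.4
```

```text
t: 6.25
eef_pos: [0.4932, -0.1564, 0.0423]
orientation: [-179.9, -0.0, -82.4]
wrist_force: [0.5, -0.4, -0.8]
width: 0.453
t 6.25 pos [ 0.4932 -0.1564  0.0423] ori [-179.9    -0.    -82.39] w 0.453 F [ 0.5 -0.4 -0.8] j [  0.4  23.7 -27.5  -0.  -38.7   7.2]
shift [-0.1  0.   0.3] turn [-0.1  -0.    0.01]
```

```bash
python3 -m pendant '[{"claw":-1,"translation":[0,0,1],"turn":[0,0,0]},{"claw":-1,"translation":[0,0,1],"turn":[0,0,0]},{"claw":-1,"translation":[0,0,1],"turn":[0,0,0]}]'; python3 go.py 0.4932 -0.1563 0.042 -82.4
```

```text
t: 6.62
eef_pos: [0.4934, -0.1564, 0.0419]
orientation: [-179.9, -0.0, -82.4]
wrist_force: [-1.8, 0.5, 4.9]
width: 0.451
t 6.625 pos [ 0.4934 -0.1564  0.0419] ori [-1.7988e+02 -2.0000e-02 -8.2370e+01] w 0.451 F [-1.8  0.5  4.9] j [  0.4  23.8 -27.5  -0.  -38.6   7.2]
shift [-0.1  0.2 -0.1] turn [-0.12 -0.02  0.03]
```

```bash
python3 -m pendant '[{"claw":0.1,"translation":[0,0,0],"turn":[0,0,0]},{"claw":0.5,"translation":[0,0,0],"turn":[0,0,0]},{"claw":0.5,"translation":[0,0,0],"turn":[0,0,0]},{"claw":0.5,"translation":[0,0,0],"turn":[0,0,0]},{"claw":0.5,"translation":[0,0,-5],"turn":[0,0,0]}]';  python3 -m pendant '[{"claw":0.5,"translation":[0,0,-25],"turn":[0,0,0]},{"claw":0.5,"translation":[0,0,-55],"turn":[0,0,0]},{"claw":0.5,"translation":[0,0,-90],"turn":[0,0,0]},{"claw":0.5,"translation":[0,0,-90],"turn":[0,0,0]}]'; python3 go.py 0.507 -0.2594 0.115 -175
python3 - <<'E'
from h import *
for n in("scene","top"):
    p,d=eyes.capture(n);np.save(n+"3.npy",p);np.save(n+"3d.npy",d)
    uv=proj(n,[[.4932,-.2,.03]])[0].astype(int);x0=max(0,min(uv[0]-130,380));y0=max(0,min(uv[1]-100,280))
    cv2.imwrite(f"pics/{n}3.png",cv2.resize(p[y0:y0+200,x0:x0+260,::-1],None,fx=3,fy=3))
E
```

```text
t: 7.25
eef_pos: [0.4929, -0.1563, 0.0461]
orientation: [-180.0, 0.0, -82.4]
wrist_force: [1.1, 0.1, -0.2]
width: 0.747
t: 7.75
eef_pos: [0.4952, -0.1565, 0.1396]
orientation: [-179.5, -0.1, -82.4]
wrist_force: [0.4, -0.0, 0.3]
width: 0.752
t 7.75 pos [ 0.4952 -0.1565  0.1396] ori [-1.7949e+02 -9.0000e-02 -8.2360e+01] w 0.752 F [ 0.4 -0.   0.3] j [  0.4  16.1 -21.4   0.  -51.9   7.2]
shift [103.5   2.2  24.8] turn [-0.47  0.35 92.64]
```

View pics/scene3.png

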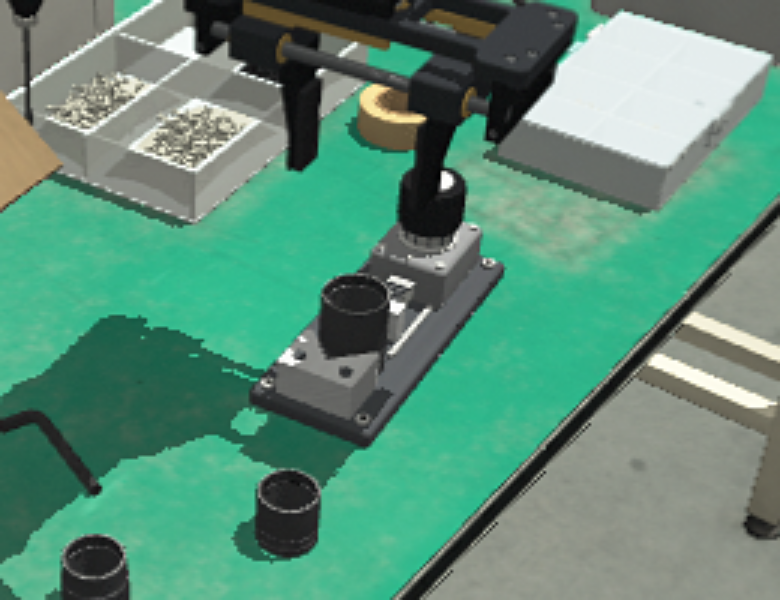

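```bash
python3 -m pendant '[{"claw":0.6,"translation":[30,1,0],"turn":[0,0,-8]},{"claw":0.6,"translation":[65,2,5],"turn":[0,0,-16]},{"claw":0.6,"translation":[95,2,12],"turn":[0,0,-24]},{"claw":0.6,"translation":[103.5,2.2,18],"turn":[0,0,-30]},{"claw":0.6,"translation":[103.5,2.2,18],"turn":[0,0,-30]}]'; python3 go.py 0.507 -0.2594 0.1 -52.4
```

```text
t: 8.48
eef_pos: [0.5033, -0.2595, 0.1163]
orientation: [179.9, 0.2, -52.6]
wrist_force: [-0.4, -0.0, -0.0]
width: 0.799
t 8.475 pos [ 0.5033 -0.2595  0.1163] ori [ 1.7994e+02  1.5000e-01 -5.2550e+01] w 0.799 F [-0.4 -0.  -0. ] j [-10.9  22.1 -16.1  -0.1 -51.9  48.4]
shift [ 2.2 -3.  16.2] turn [ 0.06  0.15 -0.15]
```

```bash
python3 -m pendant '[{"claw":0.6,"translation":[2.2,-3,10],"turn":[0,0,0]},{"claw":0.6,"translation":[2.2,-3,20],"turn":[0,0,0]},{"claw":0.6,"translation":[2.2,-3,20],"turn":[0,0,0]}]'; python3 go.py 0.507 -0.2594 0.055 -52.4
```

```text
t: 8.85
eef_pos: [0.5076, -0.2584, 0.0971]
orientation: [180.0, 0.1, -52.4]
wrist_force: [0.2, 1.0, 0.7]
width: 0.8
t 8.85 pos [ 0.5076 -0.2584  0.0971] ori [ 1.7999e+02  8.0000e-02 -5.2380e+01] w 0.8 F [0.2 1.  0.7] j [-10.7  23.7 -16.9  -0.1 -49.5  48.4]
shift [ 0.4  1.1 42.1] turn [0.01 0.08 0.02]
```

```bash
python3 -m pendant '[{"claw":0.6,"translation":[0.4,1,15],"turn":[0,0,0]},{"claw":0.6,"translation":[0.4,1,30],"turn":[0,0,0]},{"claw":0.6,"translation":[0.4,1,40],"turn":[0,0,0]},{"claw":0.6,"translation":[0.4,1,40],"turn":[0,0,0]},{"claw":0.6,"translation":[0.4,1,40],"turn":[0,0,0]}]'; python3 go.py 0.507 -0.2594 0.055 -52.4
```

```text
t: 9.48
eef_pos: [0.5083, -0.2602, 0.0586]
orientation: [-179.9, -0.1, -52.4]
wrist_force: [0.7, 0.1, -0.1]
width: 0.794
t 9.475 pos [ 0.5083 -0.2602  0.0586] ori [-1.799e+02 -8.000e-02 -5.238e+01] w 0.794 F [ 0.7  0.1 -0.1] j [-10.9  26.5 -19.   -0.  -44.3  48.5]
shift [-1.4  0.5  3.6] turn [-0.1  -0.08  0.02]
```

```bash
python3 -m pendant '[{"claw":0.6,"translation":[-1.4,0.5,2.5],"turn":[0,0,0]},{"claw":0.6,"translation":[-1.4,0.5,2.5],"turn":[0,0,0]},{"claw":0.6,"translation":[-1.4,0.5,2.5],"turn":[0,0,0]}]'; python3 go.py 0.507 -0.2594 0.055 -52.4;  python3 -m pendant '[{"claw":-1,"translation":[-1.4,0.5,2.5],"turn":[0,0,0]},{"claw":-1,"translation":[-1.4,0.5,2.5],"turn":[0,0,0]},{"claw":-1,"translation":[-1.4,0.5,2.5],"turn":[0,0,0]},{"claw":-1,"translation":[-1.4,0.5,2.5],"turn":[0,0,0]}]'; python3 go.py 0.507 -0.2594 0.055 -52.4
```

```text
t: 9.85
eef_pos: [0.5068, -0.2593, 0.0561]
orientation: [-179.9, -0.1, -52.4]
wrist_force: [0.8, 0.9, 2.0]
width: 0.795
t 9.85 pos [ 0.5068 -0.2593  0.0561] ori [-1.799e+02 -7.000e-02 -5.239e+01] w 0.795 F [0.8 0.9 2. ] j [-10.8  26.6 -19.4  -0.  -43.9  48.5]
shift [ 0.2 -0.1  1.1] turn [-0.1  -0.07  0.02]
t: 10.35
eef_pos: [0.5061, -0.2581, 0.0535]
orientation: [-179.8, -0.1, -52.4]
wrist_force: [0.2, 2.1, -0.8]
width: 0.452
t 10.35 pos [ 0.5061 -0.2581  0.0535] ori [-1.7983e+02 -8.0000e-02 -5.2390e+01] w 0.452 F [ 0.2  2.1 -0.8] j [-10.7  26.7 -19.7  -0.1 -43.5  48.4]
shift [ 1.6  0.1 -1.5] turn [-0.17 -0.08  0.01]
```

```bash
python3 -m pendant '[{"claw":-1,"translation":[1.5,0,-1],"turn":[0,0,0]},{"claw":-1,"translation":[1.5,0,-1],"turn":[0,0,8]},{"claw":-1,"translation":[1.5,0,-1],"turn":[0,0,16]},{"claw":-1,"translation":[1.5,0,-1],"turn":[0,0,24]},{"claw":-1,"translation":[1.5,0,-1],"turn":[0,0,32]}]'; python3 go.py 0.507 -0.2594 0.055 -92.4; python3 -c "
from h import *
print(get_state()['torque'].round(3))"
```

```text
t: 10.98
eef_pos: [0.5081, -0.2575, 0.0536]
orientation: [-179.7, 0.1, -84.6]
wrist_force: [5.8, 9.4, -4.6]
width: 0.454
t 10.975 pos [ 0.5081 -0.2575  0.0536] ori [-1.7971e+02  1.2000e-01 -8.4630e+01] w 0.454 F [ 5.8  9.4 -4.6] j [-10.7  26.8 -19.4  -0.3 -43.6  16.3]
shift [ 1.8  1.2 -1.4] turn [-0.28  0.13  7.77]
[ 2.935 -1.709  0.108]
```

```bash
python3 -m pendant '[{"claw":-1,"translation":[0,-0.5,-0.5],"turn":[0,0,8]},{"claw":-1,"translation":[0,-0.5,-0.5],"turn":[0,0,16]},{"claw":-1,"translation":[0,-0.5,-0.5],"turn":[0,0,24]},{"claw":-1,"translation":[0,-0.5,-0.5],"turn":[0,0,32]}]'; python3 -c "
from h import *
print(get_state()['torque'].round(3))
for n in('scene',):
    p,d=eyes.capture(n);np.save(n+'4.npy',p);np.save(n+'4d.npy',d)
    uv=proj(n,[[.4932,-.2,.03]])[0].astype(int);x0=max(0,min(uv[0]-130,380));y0=max(0,min(uv[1]-100,280))
    cv2.imwrite(f'pics/{n}4.png',cv2.resize(p[y0:y0+200,x0:x0+260,::-1],None,fx=3,fy=3))"
```

```text
t: 11.48
eef_pos: [0.5102, -0.2578, 0.0537]
orientation: [-179.6, 0.3, -116.6]
wrist_force: [10.0, 6.9, -10.2]
width: 0.45
[ 2.098 -2.782  0.14 ]
```

View pics/scene4.png

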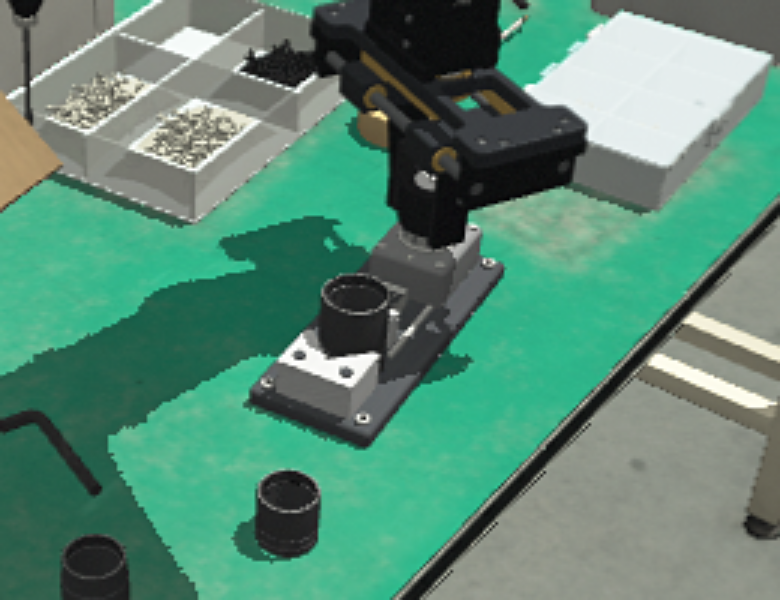

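```bash
python3 -m pendant '[{"claw":-1,"translation":[-1,-0.6,0.7],"turn":[0,0,8]},{"claw":-1,"translation":[-1,-0.6,0.7],"turn":[0,0,16]},{"claw":-1,"translation":[-1,-0.6,0.7],"turn":[0,0,24]},{"claw":-1,"translation":[-1,-0.6,0.7],"turn":[0,0,32]}]'; python3 -c "
from h import *
print(get_state()['torque'].round(3),get_state()['joints'].round(1))"
```

```text
t: 12.02
eef_pos: [0.5119, -0.2591, 0.0537]
orientation: [-179.6, 0.4, -148.5]
wrist_force: [8.6, -1.5, -10.8]
width: 0.45
[-0.229 -2.732  0.237] [-10.7  26.9 -19.2  -0.1 -43.3 -47.8]
```

```bash
python3 -m pendant '[{"claw":-1,"translation":[0,0,0.5],"turn":[0,0,8]},{"claw":-1,"translation":[0,0,0.5],"turn":[0,0,16]},{"claw":-1,"translation":[0,0,0.5],"turn":[0,0,24]},{"claw":-1,"translation":[0,0,0.5],"turn":[0,0,32]}]'; python3 -c "
from h import *
print(get_state()['torque'].round(3),get_state()['joints'].round(1))
for n in('scene',):
    p,d=eyes.capture(n);np.save(n+'5.npy',p);np.save(n+'5d.npy',d)
    uv=proj(n,[[.4932,-.2,.03]])[0].astype(int);x0=max(0,min(uv[0]-130,380));y0=max(0,min(uv[1]-100,280))
    cv2.imwrite(f'pics/{n}5.png',cv2.resize(p[y0:y0+200,x0:x0+260,::-1],None,fx=3,fy=3))"
```

```text
t: 12.52
eef_pos: [0.5126, -0.2611, 0.0537]
orientation: [-179.8, 0.7, 179.5]
wrist_force: [8.0, -9.6, -11.1]
width: 0.453
[-2.622 -2.657  0.228] [-10.8  27.  -19.2   0.1 -43.2 -79.8]
```

View pics/scene5.png

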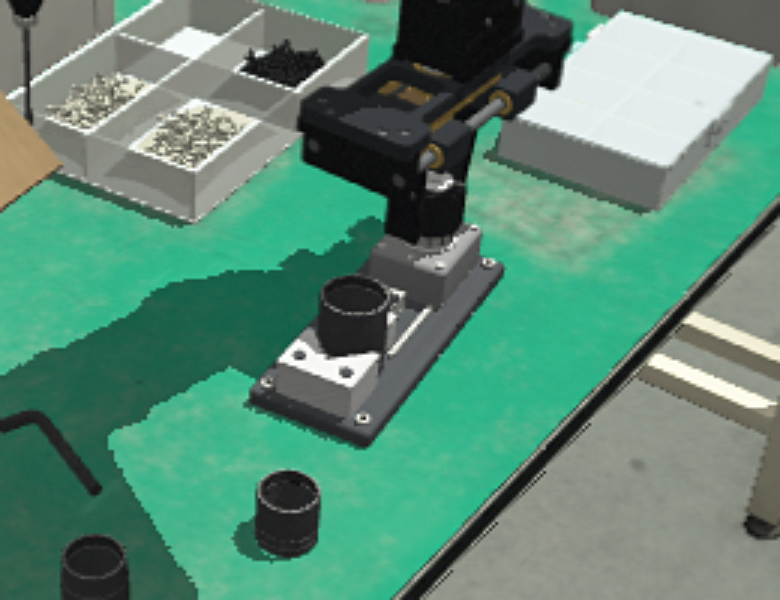

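```bash
python3 -m pendant '[{"claw":-1,"translation":[-0.5,-0.5,0.5],"turn":[0,0,8]},{"claw":-1,"translation":[-0.5,-0.5,0.5],"turn":[0,0,16]},{"claw":-1,"translation":[-0.5,-0.5,0.5],"turn":[0,0,24]},{"claw":-1,"translation":[-0.5,-0.5,0.5],"turn":[0,0,32]},{"claw":-1,"translation":[-0.5,-0.5,0.5],"turn":[0,0,40]}]'; python3 -c "
from h import *
print(get_state()['torque'].round(3),get_state()['joints'].round(1))"
```

```text
t: 13.2
eef_pos: [0.5117, -0.2635, 0.0536]
orientation: [179.9, 0.6, 139.5]
wrist_force: [4.6, -16.0, -8.2]
width: 0.454
[-4.929 -1.512  0.215] [ -11.    27.   -19.1    0.4  -43.3 -119.8]
```

Torque has held steady at about 0.22 N m over the last 70°. I'll release, raise the arm, move clear and check.

```bash
python3 -m pendant '[{"claw":0.6,"translation":[0,0,0],"turn":[0,0,0]},{"claw":0.6,"translation":[0,0,0],"turn":[0,0,0]},{"claw":0.6,"translation":[0,0,0],"turn":[0,0,0]},{"claw":0.6,"translation":[0,0,-15],"turn":[0,0,0]}]'; python3 -m pendant '[{"claw":0.6,"translation":[0,0,-40],"turn":[0,0,0]},{"claw":0.6,"translation":[0,0,-80],"turn":[0,0,0]},{"claw":0.6,"translation":[0,0,-130],"turn":[0,0,0]},{"claw":0.6,"translation":[0,0,-160],"turn":[0,0,0]},{"claw":0.6,"translation":[0,0,-160],"turn":[0,0,0]}]'; python3 go.py 0.40 -0.40 0.22 139.5
python3 -c "
from h import *
for n in('scene','top'):
    p,d=eyes.capture(n);np.save(n+'6.npy',p);np.save(n+'6d.npy',d)
    uv=proj(n,[[.4932,-.2,.03]])[0].astype(int);x0=max(0,min(uv[0]-130,380));y0=max(0,min(uv[1]-100,280))
    cv2.imwrite(f'pics/{n}6.png',cv2.resize(p[y0:y0+200,x0:x0+260,::-1],None,fx=3,fy=3))"
```

```text
t: 13.7
eef_pos: [0.5074, -0.259, 0.0678]
orientation: [-180.0, -0.1, 139.6]
wrist_force: [0.4, 0.5, -0.2]
width: 0.773
t: 14.32
eef_pos: [0.5095, -0.2598, 0.2326]
orientation: [179.7, 0.5, 139.7]
wrist_force: [-0.4, 0.9, -0.2]
width: 0.797
t 14.325 pos [ 0.5095 -0.2598  0.2326] ori [179.73   0.49 139.65] w 0.797 F [-0.4  0.9 -0.2] j [ -10.8   16.2   -6.7    0.   -66.5 -119.6]
shift [  -7.2 -177.8   11.8] turn [0.27 0.49 0.15]
```

View pics/scene6.png

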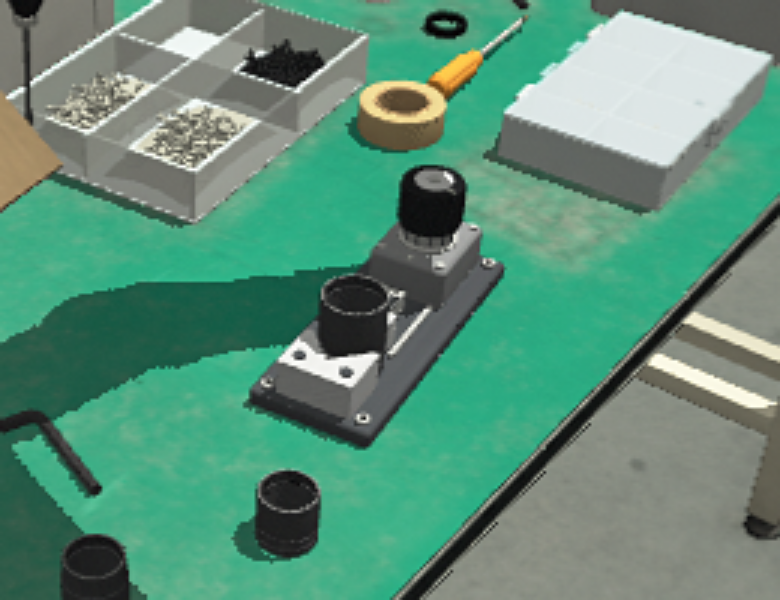

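View pics/top6.png

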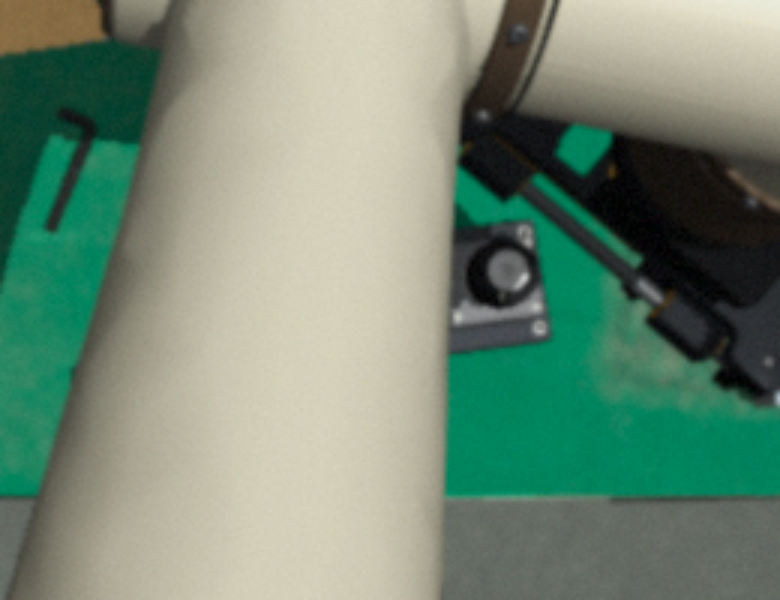

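```bash
cat > m2.py <<'E'
from h import *
from scipy.optimize import least_squares
import sys
for k in sys.argv[1:]:
    n="scene";p=np.load(n+k+".npy");d=np.load(n+k+"d.npy");v,u=np.nonzero(d>0);P=cloud(n,d,u,v);C=p[v,u].astype(int)
    m=(np.hypot(P[:,0]-.493,P[:,1]+.153)<.035)&(P[:,2]>.057)&(P[:,2]<.07);T=P[m]
    f=least_squares(lambda x:np.hypot(T[:,0]-x[0],T[:,1]-x[1])-x[2],[.493,-.153,.02],loss='soft_l1',f_scale=.001).x
    e=np.array([-.1323,.9912]);r=f[:2]-[.49925,-.2019]
    s=P[(np.hypot(P[:,0]-f[0],P[:,1]-f[1])<.03)&(P[:,2]>.05)&(P[:,2]<.075)]
    print(k,"head",f.round(4),"vice y",(r@e*1000).round(1),"x",((r[0]*e[1]-r[1]*e[0])*1000).round(1),"ztop",np.percentile(s[:,2],[95,99]).round(4))
    # jaw: bright points along vice axis
    q=P[:,:2]-[.49925,-.2019];y=q@e;x=q[:,0]*e[1]-q[:,1]*e[0]
    m=(abs(x)<.018)&(y<.04)&(y>-.03)&(P[:,2]>.028)&(P[:,2]<.04)&(C.min(1)>120)
    print("  flat jaw y",(np.percentile(y[m],[2,50,98])*1000).round(1),m.sum())
E
python3 m2.py 3 5 6
python3 - <<'E'
from h import *
print(np.abs(0))
import subprocess
E
```

```text
3 head [ 0.4924 -0.1556  0.019 ] vice y 46.8 x -0.6 ztop [0.0632 0.0637]
  flat jaw y [-29.8   1.1  14.1] 42
5 head [ 0.4921 -0.1539  0.0189] vice y 48.6 x -0.8 ztop [0.0632 0.0641]
  flat jaw y [-29.7   5.7  25.9] 28
6 head [ 0.492  -0.1542  0.019 ] vice y 48.3 x -0.8 ztop [0.0628 0.0635]
  flat jaw y [-12.   18.   25.8] 22
0
```

```bash
python3 go.py 0.33 -0.50 0.25 139.6
```

```text
t 14.425 pos [ 0.5076 -0.2591  0.2286] ori [1.7988e+02 8.0000e-02 1.3962e+02] w 0.799 F [ 0.5 -0.2 -0.2] j [-1.080e+01  1.640e+01 -7.000e+00 -1.000e-01 -6.650e+01 -1.196e+02]
shift [ -20.8 -298.5  -22. ] turn [0.12 0.08 0.02]
```

```bash
python3 -m pendant '[{"claw":0.6,"translation":[-4,-45,-22],"turn":[0,0,0]},{"claw":0.6,"translation":[-8,-100,-22],"turn":[0,0,0]},{"claw":0.6,"translation":[-12,-155,-22],"turn":[0,0,0]},{"claw":0.6,"translation":[-16,-210,-22],"turn":[0,0,0]},{"claw":0.6,"translation":[-20,-265,-22],"turn":[0,0,0]}]'; python3 -m pendant '[{"claw":0.6,"translation":[-2,-30,0],"turn":[0,0,0]},{"claw":0.6,"translation":[-2,-30,0],"turn":[0,0,0]},{"claw":0.6,"translation":[-2,-30,0],"turn":[0,0,0]}]'
python3 -c "
from h import *
for n in('scene','top'):
    p,d=eyes.capture(n);np.save(n+'7.npy',p);np.save(n+'7d.npy',d)
    uv=proj(n,[[.4932,-.2,.03]])[0].astype(int);x0=max(0,min(uv[0]-80,480));y0=max(0,min(uv[1]-60,360))
    cv2.imwrite(f'pics/{n}7.png',cv2.resize(p[y0:y0+120,x0:x0+160,::-1],None,fx=5,fy=5,interpolation=cv2.INTER_CUBIC))"; python3 m2.py 7
```

```text
t: 15.05
eef_pos: [0.3498, -0.4749, 0.2483]
orientation: [179.9, -0.1, 139.6]
wrist_force: [0.7, -0.7, 0.0]
width: 0.795
t: 15.42
eef_pos: [0.3335, -0.4978, 0.2487]
orientation: [179.9, -0.1, 139.6]
wrist_force: [0.2, -0.2, -0.2]
width: 0.797
7 head [ 0.4922 -0.1542  0.019 ] vice y 48.2 x -0.7 ztop [0.0631 0.064 ]
  flat jaw y [15.7 20.4 22.5] 3
```

View pics/scene7.png

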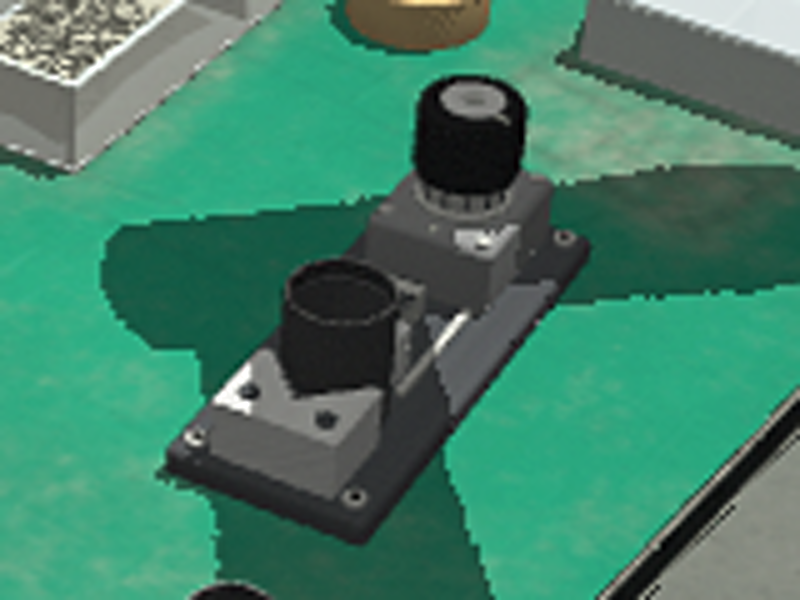

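View pics/top7.png

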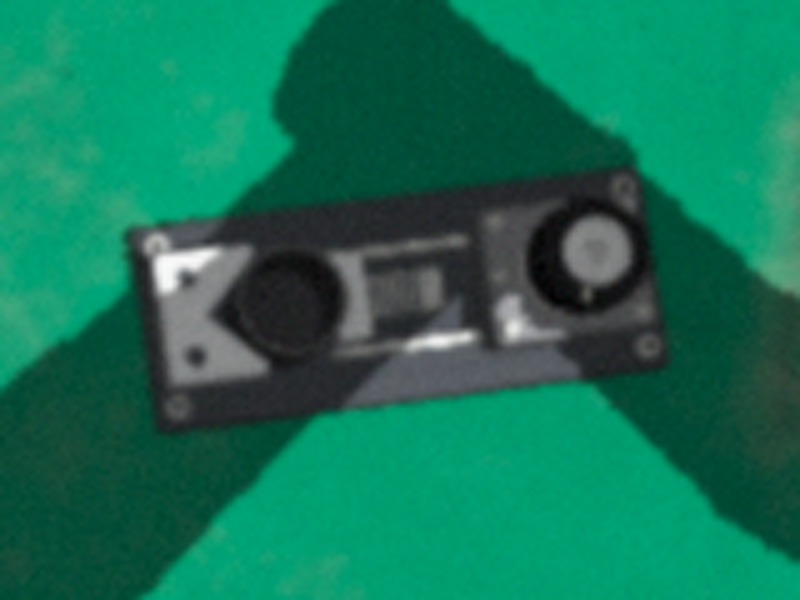

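```bash
python3 - <<'E'
from h import *
e=np.array([-.1323,.9912])
for k in "07":
    p=np.load(f"top{k}.npy")
    # profile of gray along vice axis at z=.036, x=-8..8mm
    ys=np.arange(-.012,.034,.001);out=[]
    for y in ys:
        v=[]
        for x in np.arange(-.012,.0121,.002):
            w=np.array([.49925,-.2019])+e*y+np.array([e[1],-e[0]])*x
            u=proj("top",[[*w,.036]])[0];v.append(cv2.getRectSubPix(p.astype(np.float32),(1,1),(float(u[0]),float(u[1]))).mean())
        out.append(np.mean(v))
    print(k,[(int(round(y*1000)),int(o)) for y,o in zip(ys,out)])
    x0,y0=(proj("top",[[.507,-.2594,.084]])[0]-25).astype(int)
    cv2.imwrite(f"pics/k{k}.png",cv2.resize(p[y0:y0+50,x0:x0+50,::-1],None,fx=8,fy=8,interpolation=cv2.INTER_CUBIC))
a=cv2.imread("pics/k0.png");b=cv2.imread("pics/k7.png");cv2.imwrite("pics/k.png",np.hstack([a,b]))
E
```

```text
0 [(-12, 124), (-11, 121), (-10, 122), (-9, 123), (-8, 121), (-7, 119), (-6, 119), (-5, 116), (-4, 112), (-3, 112), (-2, 113), (-1, 112), (0, 111), (1, 115), (2, 130), (3, 157), (4, 189), (5, 218), (6, 235), (7, 240), (8, 242), (9, 242), (10, 242), (11, 241), (12, 239), (13, 234), (14, 222), (15, 196), (16, 154), (17, 110), (18, 76), (19, 56), (20, 48), (21, 45), (22, 49), (23, 57), (24, 66), (25, 75), (26, 81), (27, 84), (28, 86), (29, 86), (30, 85), (31, 85), (32, 85), (33, 85)]
7 [(-12, 70), (-11, 77), (-10, 84), (-9, 86), (-8, 86), (-7, 85), (-6, 83), (-5, 79), (-4, 73), (-3, 68), (-2, 64), (-1, 62), (0, 61), (1, 61), (2, 62), (3, 63), (4, 64), (5, 64), (6, 65), (7, 65), (8, 65), (9, 66), (10, 66), (11, 65), (12, 65), (13, 68), (14, 72), (15, 81), (16, 95), (17, 111), (18, 124), (19, 130), (20, 132), (21, 129), (22, 123), (23, 113), (24, 100), (25, 85), (26, 68), (27, 53), (28, 41), (29, 32), (30, 26), (31, 24), (32, 22), (33, 21)]
```

View pics/k.png

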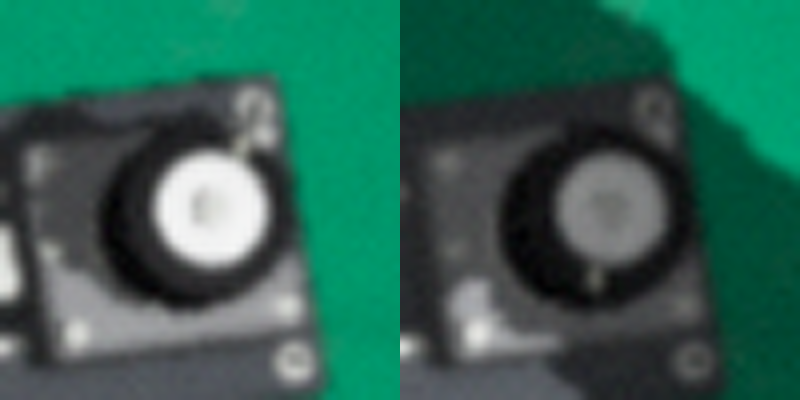

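```bash
python3 - <<'E'
from h import *
print(manip.sign_off(),get_state()['t'])
E
```

```text
the job is handed in; nothing more can be done
the job is handed in; nothing more can be done
```

The tall head is standing open end up in the vice, gripped between the V and the flat jaw, and I handed the job in at about 15.5 s of the 51 s allowed. The hand-in reported no verdict.

I picked the head up, set it down about 4 mm short of the V, let go and backed off. Then I gripped the knob and turned it clockwise in one stroke of about 168°.

**Final checks:**
- **Position:** the head's rim measured about 2 mm from the seat. It looked upright, and its top was about 64 mm above the bench, as expected.
- **Slip:** the knob's mark moved about 166° (2.9 rad) while the flat jaw advanced about 12 mm (1.5 rad). That leaves roughly 1.3 rad of slip, and the torque held at about 0.22 N m over the last 70°.
- **Grip force:** I could not measure this directly. I inferred it from the steady slip torque and from the jaw resting against the head.
- **Short heads and robot:** I never touched the short heads, though I did not re-measure their positions at the end. The gripper was parked about 0.25 m up, touching nothing.

**Differences and side effects:**
- **Jaw edge:** the depth points put the visible edge of the flat jaw short of where it should stop. The head partly hid it there, so I relied on the top view.
- **Side force:** turning the knob slightly off centre put up to about 17 N sideways on the wrist, well under the 120 N limit.

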